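Open the instrument box past its safety catch

TASK

The steel instrument box at the front of the table (not the wide-open one behind it) stands ajar, held by a hidden sprung safety catch under the raised front edge of its lid. Reach under that edge, feel for the catch, push it to the box's left (the left as you face the box from the robot) and, while holding it aside, lift the lid; then swing the lid fully open, upright or leaning back, so that it stays open by itself. Be gentle: if the lid does not come, it is still caught, so do not force the lid or the catch, and leave the small things round the box where they stand.

Things in the scene. Friction and masses are not known exactly. Their poses are not given: they have to be found in the camera images.
- box: Plain steel instrument box with a lid, fixed to the table, 126 (x) x 241 (y) x 60 mm. Origin: centre of the underside. Box -x is its front (towards the robot), +y its left, +z up. Open tray with 2 mm walls, rim at z = 56 mm; front wall from x = -59 to -57 mm. The clasp on the front wall is already flipped down: it points forward below z = 40 mm, out to x = -90 mm.
- box_lid (a joint): Lid angle, rad: 0 closed, grows as it opens, stop at 1.88; at the start ajar at 0.37 to 0.41. Stiff friction hinge (0.35 N m): the lid (0.19 kg) stays where it is left; lifting takes about 4 N at the front edge. Caught, it rises only 0.02 to 0.1 rad before the catch holds it hard. Lid and catch bend above 20 N from the gripper.
- lid_edge (a point): Middle of the bottom edge of the lid's front skirt; moves with the lid. Closed at (-61, 0, 43) mm in the box frame, at the start about 92 mm above the table. The lid is a plate 2 mm thick with a skirt 14 mm deep turned down along front and sides (closed: top at z = 59 mm, front face at x = -62 mm).
- keeper: Fixed steel cross-bar in the box, 8 mm thick, along box y from wall to wall, centre at x = -16.5, z = 53 mm. The catch's hook, at the foot of its pin, holds under it, and has left it (lid free) once the paddle is swung 0.55 rad or more (15 mm at its end). Catch and bar bend above 20 N between them.
- vial: Loose glass vial, 27 mm wide, 51 mm tall, standing at the right of the box. Origin: centre of its underside. Bystander.
- dropper: Loose brown dropper bottle, 33 mm wide, 102 mm tall, standing at the left of the box. Origin: centre of its underside. Bystander.
- counter: Loose tally counter, 62 x 47 x 21 mm, lying in front of the box, right. Origin: centre of its underside. Bystander.
- lid_hinge (a point): Middle of the hinge line, which runs along box y through (x, z) = (66, 53) mm of the box frame.
- catch_zone (a point): Middle of the zone under the lid, behind the skirt, where the catch's paddle is hidden; moves with the lid; closed at (-58, 0, 34) mm in the box frame. The paddle stands up to 40 mm left or right of it (not measured: feel for it). It is a plate 4 mm thick along y, 18 mm tall (closed: x = -30 to -58, z = 25 to 43 mm), so it hangs just below the skirt's level.
- catch_line (a point): Middle of the line along box y on which the catch's pin stands, square to the lid plate; closed at (-30, 0, 34) mm. The paddle points from the pin to the front and swings about it to the left (+y) only, against a spring: at its end 1.4 N to start, 4 N at 0.5 rad, 8 N at the hard stop at 1.0 rad; to the right it is rigid. It springs back when let go.

How it is judged:
On the way:
1. the lid has been lifted clear of its safety catch (lid beyond 0.65 rad) (value of joint box_lid above 0.65 rad), for 0.1 s.
At the end, for the whole second after the job is handed in: The lid stands open by itself at more than 1.4 rad (80 degrees) from closed and is still, and the vial, dropper bottle and counter are within 20 mm of where they stood (value of joint box_lid above 1.4 rad and velocity of joint box_lid between -0.05 and 0.05 rad/s and distance of each of vial, dropper, counter from where it was at the start of the episode below 0.02 m); the robot touches nothing.
It fails at once if the gripper or arm presses on the lid or its catch with more than 20 N (contact force between any of the fingers, the arm and box_lid above 20 N).
It fails at once if the catch is strained against its cross-bar with more than 20 N (contact force between keeper and box_lid above 20 N).
It fails at once if a bystander is knocked over (angle between any of vial, dropper's own z axis and vertical above 0.5 rad).
It also fails if it takes over 50 s, if anything falls off the work surface, if the arm or the gripper's body presses on something with over 40 N, if the wrist force passes 120 N, or if a joint passes its speed limit or range.

ROBOT

A 7-joint arm with a two-finger parallel gripper is mounted at the origin on a cart in front of the work surface, level with it; the furniture and walls round the work are solid. World frame = base frame: x ahead of the robot, y to its left, z up, the work surface at z = 0. Lengths are in m, angles in rad, forces in N, time in s.
With the tool pointing down it reaches from about 0.425 to 0.95 m from the base axis. Payload 4.7 kg.
Tool frame: the origin (TCP) lies on the centre line of the jaws, within the pads' length; the fingertips stand robot.nose_length ahead of it and the grasp point (between the pads) lies 8 mm behind it (robot.nose_length is the distance from the TCP to the fingertips, in m); z points along the fingers, y is the line along which they close (so a half turn about z gives the same grasp; the last joint's range is limited). The gripper opens to 85 mm and grips with 20 to 120 N. Pads are 22 mm wide; open, the fingers measure 114 mm over their backs; the gripper's body (76 mm by 85 mm) begins 54 mm behind the grasp point. The pads swing forward as they close: fully open they stand 13 mm farther back than shut.
Start: joints at [-1.217, 0.469, -0.049, 1.532, 0.024, 1.141, -0.082], TCP at [0.252, 0.626, 0.222] pointing down, gripper open.
Joint ranges: [-2.59, 2.59], [-0.33, 1.99], [-1.39, 1.29], [0.1, 2.45], [-1.04, 4.18], [0.21, 1.99], [-2.66, 2.66]. Speed limits (rad/s): [2.57, 2.57, 3.14, 3.14, 3.14, 3.14, 3.14].

INTERFACE

Orientations are given as [roll, pitch, yaw] about the fixed x, y, z axes, in that order (R = Rz(yaw) Ry(pitch) Rx(roll)).
In Python, from plant import robot gives the robot as it stands. Calls block until the motion is done:
- robot.goto(position, orientation): joint-space move of the TCP to a pose.
- robot.move_straight(position, vel=0.15, attitude=None, contact_N=None): straight line of the TCP; attitude=None keeps the orientation; vel is the mean speed in m/s. With contact_N (N) it stops when the force on the tool has changed by that much, and returns True; else False.
- robot.move_joints(angles): joint-space move.
- robot.grip(opening, strength=None): opening from 0.0 (shut) to 1.0 (fully open); strength is the grip in N (None keeps the last); returns when the fingers have stopped.
- robot.sleep(seconds).
- robot.inverse_kinematics(position, orientation): joint angles nearest the present ones, or None.
- robot.sense(): the state.
- robot.grab_frame(name): name is "scene" or "top" or "wrist"; returns a dict with "image" (400x640x3 uint8, red, green, blue), "range_z" (400x640 float32, m along the optical axis (not along the pixel's ray), 0 where there is no reading), "fx", "fy", "cx", "cy" (pixels), "R" (3x3) and "t" (3): a world point X has camera coordinates R X + t. Camera axes: x right, y down, z forward; pixel columns grow to the right and rows downward; lengths in m; the calibration is good to about 2 mm. A picture is of the moment at which its call begins.
A pose or a line that the arm cannot do raises robot.IKError and nothing moves.
- robot.close_job(): hands the job in; it is judged then, once.
The state is a dict: "t": time; "joint_pos": joint angles; "joint_velocities": joint speeds; "effort": joint torques, N m; "tcp_pos": TCP position; "tcp_rot": TCP orientation; "wrist_force": force on the tool from outside, world axes, zero at the start; "torque": the same for the moment, N m; "opening": opening from 0.0 (shut) to 1.0 (fully open); "gripper_force": force on a finger pad.
Only numpy, scipy, OpenCV 4.12 (cv2) and the standard library are available. Lean on these libraries where they do the work, as an engineer would, in place of code of your own. Each camera call takes 0.05 s, during which the arm holds its last target. There are 200 camera calls.

## Working session

There is one attempt and no reset: what is moved stays moved. The work goes in short steps, each a Python script; the robot and the scene stay as the last script left them, time stands still between calls to the robot, and variables do not carry over. Pictures are saved under pics/ and viewed, at most 10 in all, crops included, and the job is handed in when it is done.

```bash
ls; mkdir -p pics; python3 - <<'E'
from plant import robot
import cv2,numpy as np
s=robot.sense();print(s['t'],s['tcp_pos'],s['tcp_rot'],s['wrist_force'],robot.nose_length)
for n in ("scene","top"):
    f=robot.grab_frame(n);np.savez('f_'+n,**f);cv2.imwrite(f'pics/{n}0.png',f['image'][:,:,::-1]);print(n,f['t'],f['R'],f['fx'])
E
```

```text
pics
0.0 [0.25190302 0.62556812 0.22044393] [-3.13959166e+00  8.66255787e-05  2.75882661e+00] [-0.7583597  -0.41846469  0.33350346] 0.011
scene [-0.31766243  0.35446987  0.61472457] [[ 0.66801472 -0.74414759 -0.00083728]
 [-0.56515894 -0.50660559 -0.65111147]
 [ 0.48409886  0.43542524 -0.75898165]] 409.97019629970305
top [0.07969227 0.53577872 0.86583983] [[-0.1013206  -0.99482903 -0.00702367]
 [-0.97438362  0.10065815 -0.20110818]
 [ 0.20077524 -0.01353265 -0.97954386]] 368.1735169113005
```

View pics/scene0.png

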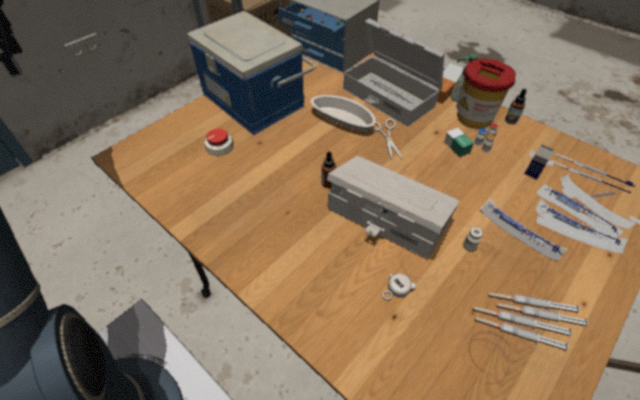

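View pics/top0.png

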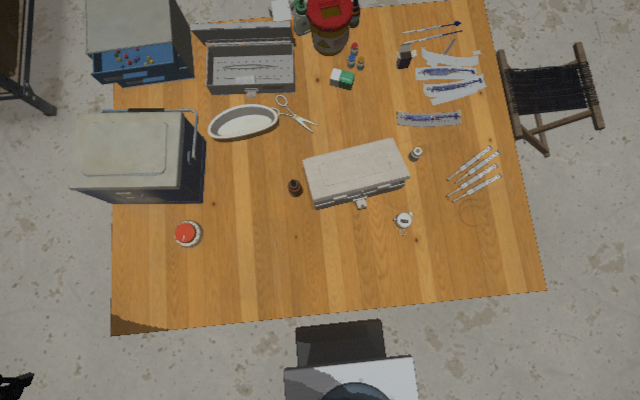

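The scene view shows the ajar front box at about (330–457, 158–252) px, with the clasp at (374, 230), dropper at (328, 172), vial at (474, 237) and counter at (400, 285). In the top view the box lid spans (303–410, 141–207), with the clasp at (361, 202).

```bash
cat > loc.py <<'E'
import numpy as np,cv2
def cloud(f):
    v,u=np.mgrid[:400,:640];z=f['range_z']
    P=np.stack([(u-f['cx'])/f['fx']*z,(v-f['cy'])/f['fy']*z,z],-1)
    return (P-f['t'])@f['R'],z>0
E
python3 - <<'E'
from loc import *
for n,roi in (("top",(120,225,285,430)),("scene",(150,300,315,490))):
    f=dict(np.load(f'f_{n}.npz'));X,ok=cloud(f);a,b,c,d=roi
    R=np.zeros_like(ok);R[a:b,c:d]=1;ok&=R
    tz=X[ok&(abs(X[...,2])<.012)];print(n,'table z',np.median(tz[:,2]))
    m=ok&(X[...,2]>.015)
    k,lab,st,cen=cv2.connectedComponentsWithStats(m.astype(np.uint8))
    for i in range(1,k):
        if st[i,4]<15: continue
        p=X[lab==i];print(st[i],p.mean(0).round(4),p.min(0).round(3),p.max(0).round(3))
        if st[i,4]>1500:
            # RANSAC-free plane: iterative trimming on upper points
            q=p[p[:,2]>.065]
            for _ in range(8):
                A=np.c_[q[:,:2],np.ones(len(q))];co=np.linalg.lstsq(A,q[:,2],rcond=None)[0]
                r=abs(p[:,2]-np.c_[p[:,:2],np.ones(len(p))]@co);q=p[r<.005]
            nrm=np.array([-co[0],-co[1],1]);nrm/=np.linalg.norm(nrm)
            ang=np.arccos(nrm[2]);yaw=np.arctan2(nrm[1],nrm[0])
            rect=cv2.minAreaRect(q[:,:2].astype(np.float32));bx=cv2.boxPoints(rect)
            print('tilt',ang,'normal az',yaw,'rect',rect,'n',len(q),'rms',np.std(r[r<.005]))
            print(np.c_[bx,np.c_[bx,np.ones(4)]@co].round(4))
E
```

```text
top table z 0.0001546351457105355
[ 302  138  108   71 4924] [ 0.6044 -0.0634  0.0799] [ 0.523 -0.191  0.015] [0.693 0.064 0.109]
tilt 0.37050479609571424 normal az 0.1478986533865751 rect ((0.617362916469574, -0.06232288479804993), (0.12282952666282654, 0.24108940362930298), 8.813553810119629) n 4106 rms 0.0009617397132726664
[[ 0.5382  0.0474  0.1072]
 [ 0.5751 -0.1909  0.1066]
 [ 0.6965 -0.172   0.0589]
 [ 0.6596  0.0662  0.0594]]
[409 147  13  14 125] [ 0.6502 -0.2302  0.0413] [ 0.64  -0.244  0.015] [ 0.664 -0.22   0.053]
[287 179  15  17 183] [0.5855 0.0899 0.0631] [0.575 0.075 0.016] [0.608 0.108 0.102]
[393 212  19  13 186] [ 0.4857 -0.1803  0.0201] [ 0.47  -0.202  0.015] [ 0.503 -0.154  0.024]
scene table z -0.0008722485219878449
[459 150   8   3  18] [ 0.8717 -0.0916  0.0188] [ 0.866 -0.097  0.015] [ 0.882 -0.085  0.026]
[ 322  152  138  105 6724] [ 0.5889 -0.0693  0.0704] [ 0.522 -0.194  0.015] [0.693 0.102 0.106]
tilt 0.36534846430605533 normal az 0.15137541181306807 rect ((0.6139545440673828, -0.04623544216156006), (0.1241888552904129, 0.28067055344581604), 8.824328422546387) n 3836 rms 0.0008439786886246252
[[ 0.5311  0.0829  0.1057]
 [ 0.5741 -0.1944  0.1054]
 [ 0.6968 -0.1754  0.0579]
 [ 0.6538  0.102   0.0582]]
[465 228  18  21 264] [ 0.6469 -0.2383  0.0381] [ 0.638 -0.251  0.015] [ 0.663 -0.224  0.053]
[389 274  26  21 364] [ 0.4812 -0.1852  0.019 ] [ 0.462 -0.207  0.015] [ 0.502 -0.164  0.023]
```

```bash
cat > h.py <<'E'
import numpy as np
from scipy.spatial.transform import Rotation as Ro
from plant import robot
YAW=.1515; O=np.array([.6071,-.0641,0]); H=np.array([.066,0,.053])
Rb=Ro.from_euler('z',YAW).as_matrix()
ux,uy,uz=Rb.T
FLIP=1
def pose(th,x,y,z,tilt=None):
    """tip centre given in closed-lid box coords (mm), lid at th -> world TCP pos, rpy. tool z along lid x."""
    tilt=th if tilt is None else tilt
    p=H+Ro.from_euler('y',th).apply(np.array([x,y,z])/1000-H)
    tz=Ro.from_euler('y',tilt).apply([1,0,0]); ty=np.array([0,FLIP,0.]); tx=np.cross(ty,tz)
    R=Rb@np.c_[tx,ty,tz]
    return O+Rb@(p-robot.nose_length*tz), Ro.from_matrix(R).as_euler('xyz')
def force():
    """wrist force in box axes, averaged"""
    F=[]
    for _ in range(5): F.append(robot.sense()['wrist_force']); robot.sleep(.02)
    return Rb.T@np.mean(F,0)
E
python3 - <<'E'
import h,numpy as np
from h import *
for h.FLIP in (1,-1):
  for y in (-70,0,50):
    r=[]
    for th,x in ((.38,-110),(.38,-50),(.6,-50),(.8,-50),(1.0,-50),(1.2,-50),(1.5,-50),(1.6,-50)):
        q=robot.inverse_kinematics(*h.pose(th,x,y,28)); r.append('-' if q is None else '+')
    print(h.FLIP,y,r)
h.FLIP=1
for F in (1,-1):
  h.FLIP=F
  for tilt in (.2,.38,.5,.6,.7,.8):
    print(F,tilt,[robot.inverse_kinematics(*h.pose(.38,x,0,28,tilt)) is not None for x in (-150,-110,-50)])
q=robot.inverse_kinematics(*h.pose(.38,-110,-70,28));print(q)
F=np.array([robot.sense()['wrist_force'] for _ in range(1)]);print(F)
robot.grip(0.0);S=[]
for _ in range(10): S.append(robot.sense()['wrist_force']); robot.sleep(.03)
print(np.std(S,0),np.mean(S,0),robot.sense()['t'])
E
```

```text
1 -70 ['-', '-', '+', '+', '+', '+', '+', '+']
1 0 ['-', '-', '-', '+', '+', '+', '+', '+']
1 50 ['-', '-', '-', '+', '+', '+', '+', '+']
-1 -70 ['-', '-', '+', '+', '+', '+', '+', '+']
-1 0 ['-', '-', '-', '+', '+', '+', '+', '+']
-1 50 ['-', '-', '-', '+', '+', '+', '+', '+']
1 0.2 [False, False, False]
1 0.38 [False, False, False]
1 0.5 [False, False, False]
1 0.6 [False, False, False]
1 0.7 [False, False, False]
1 0.8 [False, False, False]
-1 0.2 [False, False, False]
-1 0.38 [False, False, False]
-1 0.5 [False, False, False]
-1 0.6 [False, False, False]
-1 0.7 [False, False, False]
-1 0.8 [False, False, False]
None
[[-0.28211381 -0.7208436  -0.06052185]]
[0.623609   0.4944577  0.49131893] [ 0.1453751  -0.13710555 -0.18214456] 1.2
```

```bash
cat >> h.py <<'E'
def pose2(th,x,y,z,tilt,az=0.,roll=0.):
    """as pose, tool tilted down by tilt, approach turned by az about vertical (+ = pointing to box left), rolled about its own z"""
    p=H+Ro.from_euler('y',th).apply(np.array([x,y,z])/1000-H)
    R=Ro.from_euler('z',az).as_matrix()@Ro.from_euler('y',tilt).as_matrix()@np.array([[0,0,1],[0,1,0],[-1,0,0.]])@Ro.from_euler('z',roll).as_matrix()
    R=Rb@R
    return O+Rb@(p-robot.nose_length*R[:,2]), Ro.from_matrix(R).as_euler('xyz')
E
python3 - <<'E'
from h import *
for roll in (0,np.pi/2,np.pi,-np.pi/2):
  print('roll',roll)
  for tilt in (0,.2,.4,.6,.8,1.0,1.2):
    print(tilt,''.join('+' if all(robot.inverse_kinematics(*pose2(.38,x,y,28,tilt,az,roll)) is not None for x,y in((-50,-40),(-50,30))) else '.' for az in np.arange(-1.6,1.61,.2)))
E
```

```text
roll 0
0 ++++........+++++
0.2 ++++........+++++
0.4 ++++......+.+++++
0.6 ++++........+++++
0.8 ++++++...++++++++
1.0 +++++++++++++++++
1.2 +++++++++++++++++
roll 1.5707963267948966
0 +++.........+++++
0.2 ++..........+++++
0.4 ++..........+++++
0.6 +++++.......+++++
0.8 ++++++...++++++++
1.0 +++++++++++++++++
1.2 +++++++++++++++++
roll 3.141592653589793
0 ++++........+++++
0.2 ++++........+++++
0.4 ++++......+.+++++
0.6 ++++........+++++
0.8 ++++++...++++++++
1.0 +++++++..++++++++
1.2 +++++++++++++++++
roll -1.5707963267948966
0 ++++........+++++
0.2 ++++........+++++
0.4 ++++......+.+++++
0.6 ++++........+++++
0.8 ++++++...+..+++++
1.0 ++++++++++.++++++
1.2 +++++++++++++++++<stdin>:5: UserWarning: Gimbal lock detected. Setting third angle to zero since it is not possible to uniquely determine all angles.
```

```bash
cat >> h.py <<'E'
def P(th,y,tilt,d=12,c=4,az=.2,back=0,flip=1):
    """tip reaches d mm past skirt edge (lid at th), upper finger face c mm clear of the edge; y: tip centre, box mm"""
    E=H+Ro.from_euler('y',th).apply(np.array([-.061,0,.043])-H); E[1]=y/1000
    tz=Ro.from_euler('z',az).apply([np.cos(tilt),0,-np.sin(tilt)])
    tx=np.cross([0,1,0],tz); tx/=np.linalg.norm(tx); ty=np.cross(tz,tx)
    k=tz-tz[1]*np.array([0,1,0]); k/=np.linalg.norm(k)   # along finger in xz plane
    tip=E+k*(d-back)/1000+tx*(.011+c/1000)
    R=Rb@np.c_[flip*tx,flip*ty,tz]
    return O+Rb@(tip-robot.nose_length*tz), Ro.from_matrix(R).as_euler('xyz')
E
cat > t.py <<'E'
from h import *
for flip in (1,-1):
 for az in (0,.15,.3,.45,.6):
  for t0 in (.7,.8,.9,1.0):
    L=[]
    for y in(-65,0,45):
      L+=[P(.38,y,t0,12,4,az,b,flip) for b in (80,0)]
      L+=[P(th,y,min(1.45,max(t0,t0+.8*(th-.6))),12,0,az,0,flip) for th in (.6,.8,1,1.2,1.4,1.55)]
    print(flip,az,t0,''.join('.+'[robot.inverse_kinematics(*p) is not None] for p in L))
E
python3 t.py
```

```text
1 0 0.7 .+++++++...+++++...+++++
1 0 0.8 .+++++++..++++++...+++++
1 0 0.9 .+++++++.+++++++..++++++
1 0 1.0 ++++++++.+++++++.+++++++
1 0.15 0.7 .+++++++..++++++...+++++
1 0.15 0.8 .+++++++.+++++++..++++++
1 0.15 0.9 .+++++++.+++++++.+++++++
1 0.15 1.0 ++++++++++++++++.+++++++
1 0.3 0.7 ...+++++.+++++++..++++++
1 0.3 0.8 .+++++++.+.+++++.+++++++
1 0.3 0.9 ++++++++.+++++++.+++++++
1 0.3 1.0 ++++++++++++++++++++++++
1 0.45 0.7 .+.+++++...+++++.+.+++++
1 0.45 0.8 ++++++++.+.+++++...+++++
1 0.45 0.9 ++++++++++++++++.+++++++
1 0.45 1.0 ++++++++++++++++++++++++
1 0.6 0.7 ++++++++++++++++...+++++
1 0.6 0.8 ++++++++++++++++++++++++
1 0.6 0.9 ++++++++++++++++++++++++
1 0.6 1.0 ++++++++++++++++++++++++
-1 0 0.7 .++.++++...+++++...+++++
-1 0 0.8 .+++++++..+.++++....++++
-1 0 0.9 .+.+++++.+++++++..++++++
-1 0 1.0 ++++++++...+++++.+.+++++
-1 0.15 0.7 .+++++++..+.++++...+++++
-1 0.15 0.8 .+.+++++.+++++++..++++++
-1 0.15 0.9 .+++++++.+.+++++.+++++++
-1 0.15 1.0 +++++++++++++++++.++++++
-1 0.3 0.7 ...+++++.+++++++..+.++++
-1 0.3 0.8 ++++++++.+.+++++.+++++++
-1 0.3 0.9 ++++++++++++++++.+.+++++
-1 0.3 1.0 ++++++++++++++++++++++++
-1 0.45 0.7 ++++++++...+++++.+.+++++
-1 0.45 0.8 ++++++++++.+++++...+++++
-1 0.45 0.9 ++++++++++++++++++++++++
-1 0.45 1.0 ++++++++++++++++++++++++
-1 0.6 0.7 +++++++++++++++++..+++++
-1 0.6 0.8 ++++++++++++++++++++++++
-1 0.6 0.9 ++++++++++++++++++++++++
-1 0.6 1.0 ++++++++++++++++++++++++
```

```bash
cat > m.py <<'E'
from h import *
import cv2
def show(n,crop=None,name=None):
    f=robot.grab_frame(n);im=f['image'][:,:,::-1]
    if crop: a,b,c,d=crop; im=cv2.resize(im[a:b,c:d],None,fx=3,fy=3)
    cv2.imwrite(f'pics/{name}.png',im)
E
python3 - <<'E'
from m import *
az=.2;t0=.9
for d in (-40,-20,0,17): print(d,robot.inverse_kinematics(*P(.38,-62,t0,d,5,az)) is not None,robot.inverse_kinematics(*P(.38,40,t0,d,5,az)) is not None)
s=robot.sense()
robot.move_straight([.25,.55,.48],vel=.25)
p,r=P(.38,-62,t0,-25,5,az); up=p+[-.04,0,.2]
robot.goto(up,r); print(robot.sense()['t'],robot.sense()['tcp_pos'],up)
show('scene',(130,300,300,500),'s1')
E
```

```text
-40 False False
-20 True True
0 True True
17 True True
5.0833 [ 0.48778583 -0.1398429   0.30962138] [ 0.48736787 -0.14036526  0.30934839]
```

View pics/s1.png

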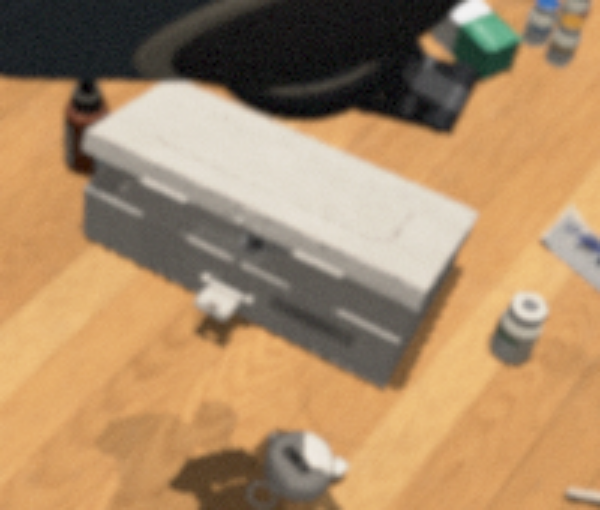

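```bash
python3 - <<'E'
from m import *
az=.2;t0=.9;y=-62
f=robot.grab_frame('scene');ray=f['R'].T@np.array([(385-f['cx'])/f['fx'],(211-f['cy'])/f['fy'],1]);C=-f['R'].T@f['t']
X=C+ray*(.082-C[2])/ray[2];print('dark spot box',Rb.T@(X-O))
p,r=P(.38,y,t0,-22,5,az)
robot.move_straight(p+[-.03,0,.06],vel=.15); print(robot.move_straight(p,vel=.08,contact_N=4))
f0=force()
print('in',robot.move_straight(P(.38,y,t0,17,5,az)[0],vel=.04,contact_N=3),force()-f0)
s=robot.sense()['tcp_pos']
hit=robot.move_straight(P(.38,y,t0,17,-6,az)[0],vel=.015,contact_N=2)
e=robot.sense()['tcp_pos'];print('up',hit,np.linalg.norm(e-s)*1000,Rb.T@(e-s)*1000,force()-f0,robot.sense()['t'])
show('scene',(130,300,300,500),'s2')
E
```

```text
dark spot box [-0.05561857 -0.01548539  0.082     ]Traceback (most recent call last):
  File "<stdin>", line 6, in <module>
plant.IKError: the arm cannot follow that straight line within its joint ranges
```

```bash
cat > in.py <<'E'
from m import *
az=.2;t0=.9;y=-60
p,r=P(.38,y,t0,-18,5,az)
for dx,dz in ((-.015,.07),(0,.07),(0,.1),(.0,.04)):
    q=robot.inverse_kinematics(p+[dx,0,dz],r)
    print(dx,dz,q is not None)
    if q is not None:
        robot.goto(p+[dx,0,dz],r); break
print(robot.sense()['joint_pos'])
print(robot.move_straight(p,vel=.08,contact_N=4))
robot.sleep(.2);f0=force()
print('in',robot.move_straight(P(.38,y,t0,17,5,az)[0],vel=.04,contact_N=3),force()-f0)
s=robot.sense()['tcp_pos']
hit=robot.move_straight(P(.38,y,t0,17,-6,az)[0],vel=.015,contact_N=2)
e=robot.sense()['tcp_pos'];print('up',hit,np.linalg.norm(e-s)*1000,Rb.T@(e-s)*1000,force()-f0,robot.sense()['t'])
show('scene',(130,300,300,500),'s2')
E
python3 in.py
```

```text
-0.015 0.07 True
[ 1.41051003  0.36638541 -1.12071065  2.24438667 -0.47855711  0.24580009
  2.6067595 ]Traceback (most recent call last):
  File "in.py", line 10, in <module>
    print(robot.move_straight(p,vel=.08,contact_N=4))
          ~~~~~~~~~~~~~~~~~~~^^^^^^^^^^^^^^^^^^^^^^^
plant.IKError: the arm cannot follow that straight line within its joint ranges
```

```bash
cat > t2.py <<'E'
from h import *
lo=np.array([-2.59,-.33,-1.39,.1,-1.04,.21,-2.66]);hi=np.array([2.59,1.99,1.29,2.45,4.18,1.99,2.66])
print(robot.sense()['t'])
for flip in (1,-1):
 for az in (-.2,0,.2,.4,.6,.8):
  for t0 in (.7,.9,1.0,1.1):
    qs=[robot.inverse_kinematics(*a) for a in (P(.38,-60,t0,-18,5,az,0,flip),P(.38,-60,t0,17,5,az,0,flip),P(.38,15,t0,17,5,az,0,flip),P(.8,15,t0+.15,17,0,az,0,flip))]
    if any(q is None for q in qs): print(flip,az,t0,'none'); continue
    Q=np.array(qs);m=np.minimum(Q-lo,hi-Q)
    print(flip,az,t0,'margin',m.min(1).round(2),'at j',m.argmin(1)+1,'jump',abs(np.diff(Q,axis=0)).max(1).round(2),Q[0].round(1))
E
python3 t2.py
```

```text
7.3
1 -0.2 0.7 none
1 -0.2 0.9 margin [0.08 0.11 0.05 0.03] at j [4 4 4 6] jump [0.14 0.19 1.07] [ 1.2  0.5 -1.2  2.4  2.   0.4  0. ]
1 -0.2 1.0 margin [0.15 0.17 0.11 0.07] at j [4 4 4 6] jump [0.16 0.24 1.6 ] [ 1.2  0.5 -1.2  2.3  1.6  0.4  0.5]
1 -0.2 1.1 margin [0.05 0.07 0.03 0.24] at j [6 6 6 6] jump [0.37 0.32 1.03] [ 0.9  0.4 -0.8  2.2  0.9  0.3  1.1]
1 0 0.7 none
1 0 0.9 margin [0.09 0.12 0.07 0.08] at j [3 6 4 6] jump [0.22 0.29 1.14] [ 1.4  0.7 -1.3  2.3  1.8  0.4  0.4]
1 0 1.0 margin [0.09 0.16 0.13 0.09] at j [6 6 4 6] jump [0.24 0.35 1.78] [ 1.3  0.6 -1.2  2.3  1.3  0.3  0.8]
1 0 1.1 margin [0.02 0.11 0.12 0.24] at j [6 6 6 6] jump [1.68 0.36 1.14] [ 0.5  0.3 -0.2  2.2 -0.6  0.2  2.5]
1 0.2 0.7 none
1 0.2 0.9 margin [0.05 0.05 0.04 0.01] at j [6 6 6 6] jump [0.24 0.66 2.47] [ 1.4  0.7 -1.3  2.3  1.3  0.3  0.9]
1 0.2 1.0 margin [0.06 0.12 0.09 0.14] at j [6 6 6 6] jump [0.38 0.44 1.7 ] [ 1.3  0.6 -1.2  2.2  0.9  0.3  1.3]
1 0.2 1.1 margin [0.08 0.02 0.06 0.26] at j [6 6 6 6] jump [0.08 1.42 0.97] [ 0.8  0.4 -0.6  2.2 -0.3  0.3  2.3]
1 0.4 0.7 none
1 0.4 0.9 margin [0.02 
[... 2271 characters left out ...]
 -0.9  0.6 -0. ]
-1 0.6 1.0 margin [0.01 0.02 0.11 0.05] at j [5 5 5 5] jump [0.19 0.37 1.14] [ 0.4  0.4  0.1  2.1 -1.   0.7 -0. ]
-1 0.6 1.1 margin [0.03 0.02 0.03 0.11] at j [5 5 5 5] jump [0.19 0.19 0.78] [-0.   0.4  0.5  2.1 -1.   0.8 -0.1]
-1 0.8 0.7 margin [0.06 0.03 0.13 0.02] at j [5 5 5 5] jump [0.06 0.36 0.55] [ 1.   0.6 -0.4  2.1 -1.   0.8  0.2]
-1 0.8 0.9 margin [0.   0.03 0.1  0.02] at j [5 5 5 5] jump [0.19 0.37 0.95] [ 0.4  0.5  0.1  2.1 -1.   0.9  0.1]
-1 0.8 1.0 margin [0.05 0.06 0.05 0.08] at j [5 5 5 5] jump [0.19 0.19 0.77] [ 0.2  0.4  0.3  2.1 -1.   0.9 -0.1]
-1 0.8 1.1 margin [0.02 0.02 0.04 0.12] at j [5 5 5 5] jump [0.19 0.19 0.58] [-0.1  0.5  0.7  2.1 -1.   1.  -0.1]
```

```bash
cat > in.py <<'E'
from m import *
az=.6;t0=1.0;y=-56
p,r=P(.38,y,t0,-14,6,az)
robot.goto(p+np.r_[Rb@[-.02,0,.08]],r); print(robot.sense()['joint_pos'].round(2),robot.sense()['t'])
print(robot.move_straight(p,vel=.1,contact_N=4))
robot.sleep(.2);f0=force()
print('in',robot.move_straight(P(.38,y,t0,22,6,az)[0],vel=.05,contact_N=3),force()-f0)
s=robot.sense()['tcp_pos']
hit=robot.move_straight(P(.38,y,t0,22,-6,az)[0],vel=.015,contact_N=2)
e=robot.sense()['tcp_pos'];print('up',hit,np.linalg.norm(e-s)*1000,Rb.T@(e-s)*1000,force()-f0,robot.sense()['t'])
np.save('f0',f0)
show('scene',(130,300,300,500),'s2')
E
python3 in.py
```

```text
[ 1.23  0.37 -0.9   2.07 -0.4   0.63  2.51] 7.7583
False
in False [0.08618955 0.19015965 0.03648443]
up True 6.895952959019494 [6.24675286 0.17965209 2.91547097] [-0.17590745  0.18421242 -0.10484674] 10.6167
```

View pics/s2.png

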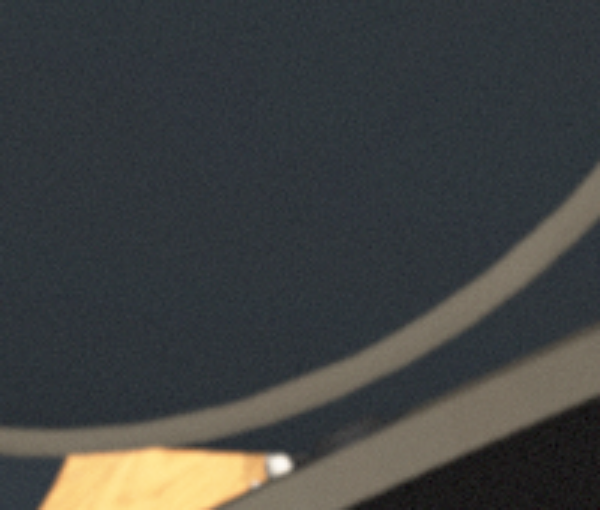

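The arm hides the box in this crop. Only the counter shows, near (280, 465). I'll feel for the catch instead.

```bash
python3 - <<'E'
from m import *
az=.6;t0=1.0;d=22;c=1
robot.move_straight(P(.38,-56,t0,d,c,az)[0],vel=.03)
robot.sleep(.1);f0=force();np.save('f0',f0);y=-56
ty=lambda: (Rb.T@(robot.sense()['tcp_pos']-P(.38,0,t0,d,c,az)[0]))[1]*1000
for k in range(3):
    hit=robot.move_straight(P(.38,48,t0,d,c,az)[0],vel=.03,contact_N=2); y=ty(); f=force()-f0; y=ty()
    print('hit',hit,'y',y,f.round(2),robot.sense()['t'])
    if f[1]<-1 or not hit: break
E
```

```text
hit False y 47.94190517576488 [ 0.09  0.11 -0.14] 14.8
```

```bash
python3 - <<'E'
from m import *
s=robot.sense();print(s['tcp_pos'],P(.38,48,1.0,22,1,.6)[0],s['opening'],s['gripper_force'])
a=robot.grab_frame('wrist');b=robot.grab_frame('top')
np.savez('f_w',**a);np.savez('f_t',**b)
im=np.vstack([cv2.resize(b['image'][120:240,260:460],(500,300)),cv2.resize(a['image'],(500,300))])
cv2.imwrite('pics/wt.png',im[:,:,::-1])
E
```

```text
[ 0.54020327 -0.02921045  0.07500525] [ 0.54020291 -0.02915173  0.07501832] 7.913094419857147e-05 0.0
```

View pics/wt.png

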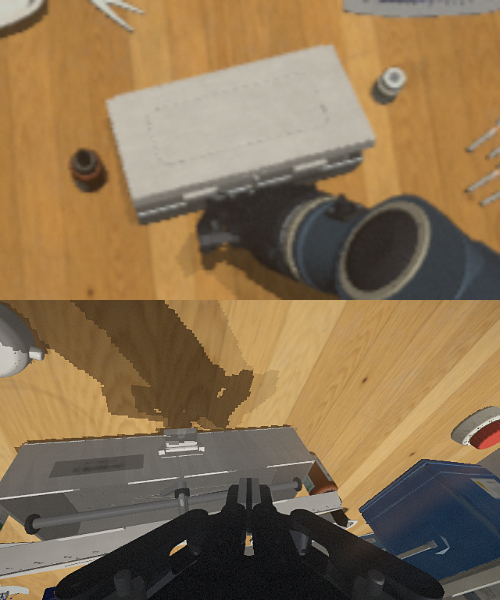

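The top half shows the gripper at the left part of the lid's front edge. In the wrist view (lower half) the cross-bar runs from (35, 522) to (298, 482), the catch's pin sits near (182, 492), and the closed fingertips are at (248, 485).

```bash
python3 - <<'E'
import numpy as np,cv2
im=np.load('f_w.npz')['image'][150:350,0:420,::-1]
cv2.imwrite('pics/w2.png',cv2.resize(cv2.rotate(im,cv2.ROTATE_180),(798,380),interpolation=cv2.INTER_CUBIC))
E
```

```text
(no output)
```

View pics/w2.png

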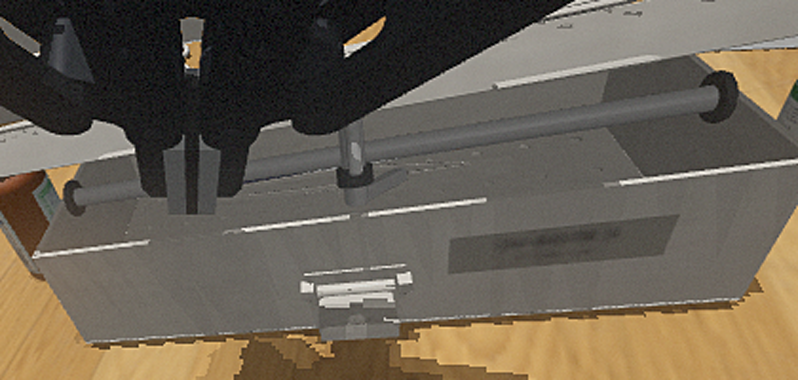

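The rotated crop shows the tray and the bar from (70, 195) to (718, 95). The catch's pin or paddle is at (350, 120–200), with a dark ring at (355, 178). The fingertips are at (190, 212), already left of the catch.

```bash
python3 - <<'E'
from h import *
from loc import cloud
f=dict(np.load('f_w.npz'));X,ok=cloud(f)
B=((X-O)@Rb)*1000; L=Ro.from_euler('y',-.385).apply((B/1000-H).reshape(-1,3)).reshape(B.shape)+H; L*=1000
print('cam box',(Rb.T@(-f['R'].T@f['t']-O)*1000).round())
for xs,ys in (((350,),range(118,215,8)),((340,345,355,360,365,375,385),(135,160,185)),((170,180,190,200,210),(170,190,205,210))):
  for x in xs:
    for y in ys:
      u=int(round(419-x/1.9));v=int(round(349-y/1.9));print((x,y),'box',B[v,u].round(),'lid',L[v,u].round(),f['image'][v,u])
E
```

```text
cam box [-197.   -3.  168.]
(350, 118) box [-95.  -5. 111.] lid [-105.   -5.   47.] [34 33 35]
(350, 126) box [-53.  -6.  86.] lid [-57.  -6.  39.] [100  99  95]
(350, 134) box [-55.  -6.  84.] lid [-58.  -6.  37.] [90 93 93]
(350, 142) box [-54.  -6.  81.] lid [-56.  -6.  34.] [84 84 82]
(350, 150) box [-55.  -5.  80.] lid [-56.  -5.  32.] [89 90 89]
(350, 158) box [-56.  -5.  77.] lid [-56.  -5.  30.] [95 97 92]
(350, 166) box [-57.  -5.  76.] lid [-56.  -5.  28.] [98 95 95]
(350, 174) box [-40.  -5.  60.] lid [-35.  -5.  20.] [52 50 52]
(350, 182) box [-40.  -5.  58.] lid [-34.  -5.  17.] [45 45 44]
(350, 190) box [-40.  -5.  54.] lid [-32.  -5.  14.] [87 89 88]
(350, 198) box [-41.  -4.  52.] lid [-32.  -4.  12.] [90 89 86]
(350, 206) box [-41.  -4.  49.] lid [-32.  -4.   9.] [88 91 87]
(350, 214) box [-55.  -4.  56.] lid [-48.  -4.  10.] [107 103  96]
(340, 135) box [-31.  -3.  71.] lid [-31.  -3.  33.] [75 75 74]
(340, 160) box [-18.  -2.  53.] lid [-12.  -2.  21.] [82 84 83]
(340, 185) box [-40.  -2.  57.] lid [-34.  -2.  17.] [35 41 41]
(345, 135) box [-52.  -5.  83.] lid [-5
[... 1707 characters left out ...]
0, 190) box [-84.  35.  93.] lid [-88.  35.  34.] [48 45 44]
(190, 205) box [-80.  38.  85.] lid [-81.  38.  28.] [52 50 42]
(190, 210) box [-79.  39.  83.] lid [-79.  39.  26.] [46 38 38]
(200, 170) box [-89.  30. 102.] lid [-96.  30.  40.] [73 77 74]
(200, 190) box [-84.  33.  93.] lid [-88.  33.  33.] [83 81 78]
(200, 205) box [-79.  36.  85.] lid [-81.  36.  28.] [83 81 79]
(200, 210) box [-79.  36.  82.] lid [-79.  36.  26.] [69 70 69]
(210, 170) box [-89.  27. 102.] lid [-96.  27.  40.] [73 77 75]
(210, 190) box [-83.  30.  92.] lid [-87.  30.  33.] [78 71 75]
(210, 205) box [-80.  32.  85.] lid [-81.  32.  27.] [72 73 70]
(210, 210) box [-78.  33.  81.] lid [-78.  33.  25.] [81 81 79]
```

```bash
python3 - <<'E'
from h import *
from loc import cloud
f=dict(np.load('f_w.npz'));X,ok=cloud(f)
s=robot.sense();R=Ro.from_euler('xyz',s['tcp_rot']).as_matrix()
T=((X-s['tcp_pos'])@R)*1000
cam=((-f['R'].T@f['t']-s['tcp_pos'])@R)*1000;print('cam in tool',cam.round(1),'optical axis',(R.T@f['R'][2]).round(3))
m=ok&(abs(T[...,1])<25)&(abs(T[...,0])<30)&(T[...,2]>-60)&(T[...,2]<40)&(f['image'].max(2)<110)
for z in range(-60,40,4):
    q=T[m&(T[...,2]>=z)&(T[...,2]<z+4)]
    if len(q): print(z,len(q),'x',np.percentile(q[:,0],[5,50,95]).round(1),'y',np.percentile(q[:,1],[2,50,98]).round(1))
E
```

```text
cam in tool [  77.    -0.8 -153.2] optical axis [-0.298 -0.001  0.955]
-60 999 x [-5.7 12.4 14.4] y [-23.8   0.9  22.6]
-56 417 x [ 7.6 12.8 14.6] y [-21.1  -2.8  20. ]
-52 328 x [-8.1  7.6 13.2] y [-12.5  -0.7  11.9]
-48 311 x [-7.8 11.4 12.4] y [-6.8 -1.1  5. ]
-44 197 x [ 7.8 11.8 12.5] y [-13.9  -0.7  12.1]
-40 252 x [ 7.6  8.8 12.3] y [-14.1  -1.1  11.9]
-36 225 x [ 7.5 11.5 12.3] y [-13.8  -0.2  12.2]
-32 205 x [ 7.5  8.4 12.4] y [-13.9  -1.2  12.1]
-28 216 x [ 7.4  8.5 12.4] y [-14.1  -1.4  12.1]
-24 173 x [ 7.6 11.4 12.3] y [-13.9  -0.7  11.8]
-20 143 x [ 7.6 11.7 12.3] y [-12.9  -1.2  10.5]
-16 35 x [11.5 11.8 12.2] y [-8.  -1.2  4.9]
-12 13 x [-15.1  -9.2  -8.5] y [16.7 20.  24.2]
8 5 x [6.1 6.5 6.6] y [-24.8 -24.1 -21.7]
12 61 x [5.4 6.3 7.8] y [-23.9 -19.3 -11.2]
16 201 x [4.3 6.9 9.3] y [-24.3 -11.8   0.7]
20 273 x [ 4.7  8.  11.1] y [-24.1  -6.   11.9]
24 284 x [ 6.   9.6 13. ] y [-24.3  -4.   20.8]
28 271 x [ 6.6 11.3 15. ] y [-24.4  -4.7  18.6]
32 256 x [-26.6  13.7  17. ] y [-24.5  -8.3  14.9]
36 204 x [12.8 16.1 19. ] y [-24.2  -7.7  12.5]
```

The wrist depth puts the paddle at box y of about −8 to −4. It also shows the closed fingertips about 13 mm *behind* the TCP, so the sweep passed in front of the paddle. I'll correct the tip offset and try again.

```bash
sed -i 's/return O+Rb@(tip-robot.nose_length\*tz)/return O+Rb@(tip-NOSE*tz)/; s/^FLIP=1/FLIP=1; NOSE=-.013/' h.py; python3 - <<'E'
from m import *
az=.6;t0=1.0;d=18;c=4;y=-36
print([robot.inverse_kinematics(*P(th,yy,t0,d,c,az)) is not None for th in(.38,.7) for yy in (-36,5)])
robot.move_straight(P(.38,45,t0,-15,c,az)[0],vel=.06,contact_N=5)
robot.move_straight(P(.38,y,t0,-15,c,az)[0],vel=.12,contact_N=5)
robot.sleep(.1);f0=force();np.save('f0',f0)
print('in',robot.move_straight(P(.38,y,t0,d,c,az)[0],vel=.06,contact_N=3),force()-f0,robot.sense()['t'])
a=robot.grab_frame('wrist');np.savez('f_w',**a)
cv2.imwrite('pics/w3.png',cv2.resize(cv2.rotate(a['image'][150:350,100:520,::-1],cv2.ROTATE_180),(798,380)))
E
```

```text
[True, True, True, True]
in False [0.28494109 0.38258668 0.15883449] 17.0917
```

View pics/w3.png

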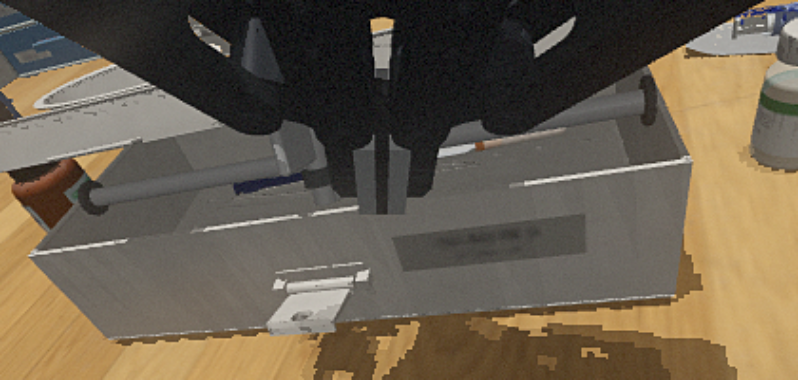

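The fingertips, at (382, 212), are now under the lid just to the right of the paddle at (295, 150).

```bash
python3 - <<'E'
from m import *
az=.6;t0=1.0;d=18;c=4
f0=np.load('f0.npy')
yy=lambda: (Rb.T@(robot.sense()['tcp_pos']-P(.38,0,t0,d,c,az)[0]))[1]*1000
hit=robot.move_straight(P(.38,5,t0,d,c,az)[0],vel=.02,contact_N=2); print(hit,yy(),(force()-f0).round(2),robot.sense()['t'])
y0=yy()
for k in range(2):
    robot.move_straight(P(.38,y0+2+2*k,t0,d,c,az)[0],vel=.02,contact_N=10); print(yy(),(force()-f0).round(2))
print(robot.sense()['t'])
E
```

```text
True -12.341464275584654 [-0.65 -1.72  1.15] 18.45
-11.368397136871476 [-0.19 -2.23  0.04]
-9.011665118129216 [-0.27 -2.48 -0.55]
19.1167
```

```bash
python3 - <<'E'
from m import *
az=.6;t0=1.0;d=18;c=4
f0=np.load('f0.npy')
yy=lambda: (Rb.T@(robot.sense()['tcp_pos']-P(.38,0,t0,d,c,az)[0]))[1]*1000
for y in (-5,-1,2,4):
    hit=robot.move_straight(P(.38,y,t0,d,c,az)[0],vel=.03,contact_N=8); print(y,hit,yy().round(1),(force()-f0).round(2))
print(robot.sense()['t'])
a=robot.grab_frame('wrist');np.savez('f_w',**a)
cv2.imwrite('pics/w4.png',cv2.resize(cv2.rotate(a['image'][150:350,100:520,::-1],cv2.ROTATE_180),(798,380)))
E
```

```text
-5 False -5.2 [ 0.93 -3.6  -1.43]
-1 False -1.2 [-0.03 -4.73 -0.57]
2 False 1.9 [-0.9  -5.1  -0.78]
4 False 5.3 [-3.44 -2.66  1.39]
20.5167
```

View pics/w4.png

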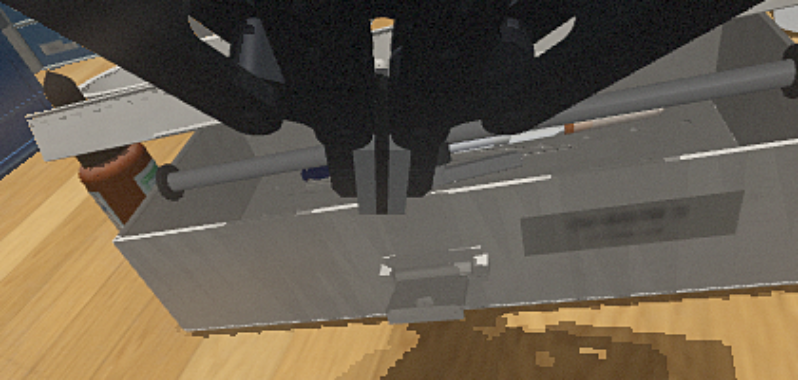

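The gripper hides the paddle here. At y = 5 mm the force dropped and turned towards −x, so the tip was slipping off the paddle's end. I'll go back and enter about 6 mm deeper.

```bash
python3 - <<'E'
from m import *
az=.6;t0=1.0
f0=np.load('f0.npy')
robot.move_straight(P(.38,-22,t0,18,4,az)[0],vel=.06)
d,c=23,1.5
print('in',robot.move_straight(P(.38,-22,t0,d,c,az)[0],vel=.03,contact_N=3),(force()-f0).round(2))
yy=lambda: (Rb.T@(robot.sense()['tcp_pos']-P(.38,0,t0,d,c,az)[0]))[1]*1000
for y in (-10,-5,-1,2):
    hit=robot.move_straight(P(.38,y,t0,d,c,az)[0],vel=.03,contact_N=9); print(y,hit,yy().round(1),(force()-f0).round(2))
print(robot.sense()['t'])
E
```

```text
in False [-0.05  0.55  0.43]
-10 False -10.8 [ 0.38 -2.41 -0.24]
-5 False -5.6 [ 0.69 -4.09 -0.13]
-1 False -2.1 [ 0.17 -5.67  0.12]
2 False 0.8 [-0.52 -6.16  0.08]
23.3
```

```bash
python3 - <<'E'
from m import *
az=.6;t0=1.0;d=23
f0=np.load('f0.npy')
try:
  for th in (.38,.41,.44,.48,.52,.57,.62,.67,.72,.77):
    p,r=P(th,1.5,t0+.9*(th-.38),d,-1,az)
    hit=robot.move_straight(p,vel=.03,attitude=r,contact_N=9); f=force()-f0
    print(th,hit,f.round(2),np.linalg.norm(f).round(1),round(robot.sense()['t'],2))
    if hit or np.linalg.norm(f)>13: break
except robot.IKError as e: print('IK',th,e)
E
```

```text
0.38 False [-2.41 -5.83 -1.29] 6.4 23.63
0.41 False [-5.21 -6.09  1.96] 8.3 23.98
0.44 False [-5.7  -6.4   1.75] 8.7 24.33
0.48 False [-5.75 -6.38  2.14] 8.9 24.72
0.52 False [-5.78 -5.88  2.51] 8.6 25.1
0.57 False [-6.51 -5.79  2.75] 9.1 25.52
0.62 False [-6.85 -5.25  2.47] 9.0 25.95
0.67 False [-7.67 -5.37  3.  ] 9.8 26.38
0.72 False [-7.89 -4.89  3.63] 10.0 26.8
0.77 False [-9.02 -4.46  4.72] 11.1 27.23
```

```bash
cat > lid.py <<'E'
from m import *
from loc import cloud
def lid(name=None):
    f=robot.grab_frame('top');X,ok=cloud(f);B=((X-O)@Rb)-H
    m=ok&(abs(B[...,1])<.11)&(B[...,2]>.008)&(np.hypot(B[...,0],B[...,2])<.135)&(f['image'].min(2)>95)
    # lid top surface: points at 6 mm from hinge line, angle of each point
    q=B[m];r=np.hypot(q[:,0],q[:,2]);a=np.arctan2(q[:,2],-q[:,0])-np.arcsin(np.clip(.006/r,-1,1))
    g=r>.06;print('lid angle',np.percentile(a[g],[10,50,90]).round(3),g.sum())
    if name: cv2.imwrite(f'pics/{name}.png',cv2.resize(f['image'][100:240,260:460,::-1],(700,490)))
E
python3 -c "
from lid import *
lid('t5')"
```

```text
lid angle [0.665 0.722 0.752] 1105
```

View pics/t5.png

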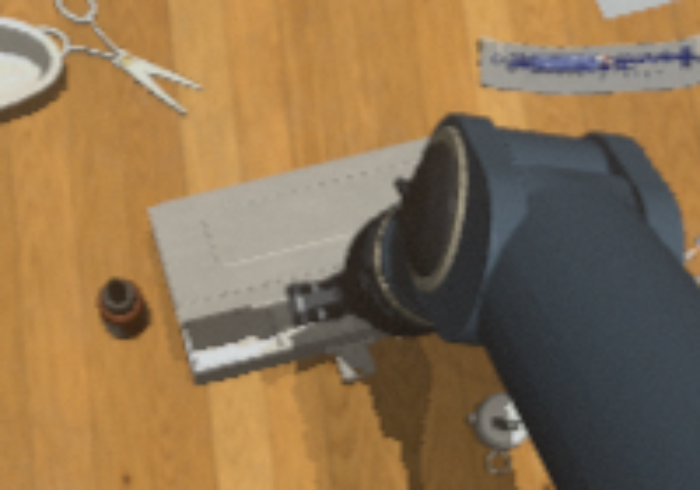

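The lid is free, at about 0.74 rad. In this view it has risen over the tray, with the gripper at (330, 300). I'll let go of the catch and swing the lid on, clear of the paddle.

```bash
python3 - <<'E'
from lid import *
az=.6;f0=np.load('f0.npy');y=-30;th=.77;T=1.0+.9*.39
n=lambda: (force()-f0).round(2)
p,r=P(th,1.5,T,23,2,az);robot.move_straight(p,vel=.04,attitude=r);print(n())
p,r=P(th,y,T,23,2,az);robot.move_straight(p,vel=.08,attitude=r);print(n())
p,r=P(th,y,T,15,2,az);robot.move_straight(p,vel=.08,attitude=r);print(n(),robot.sense()['t'])
lid()
try:
  for th in (.75,.85,.95,1.05,1.15,1.25,1.35,1.45,1.55,1.62):
    p,r=P(th,y,min(1.45,T+.1*(th-.7)),15,-1,az)
    hit=robot.move_straight(p,vel=.04,attitude=r,contact_N=12);f=n()
    print(th,hit,f,round(robot.sense()['t'],2))
    if hit or np.linalg.norm(f)>14: break
except robot.IKError as e: print('IK',th,e)
E
```

```text
[-3.49 -4.51  1.  ]
[-5.79 -0.32 -0.82]
[-5.6   0.63  2.61] 28.5667
lid angle [0.681 0.742 0.771] 1433
0.75 False [-8.56  0.35  3.67] 28.95
0.85 False [-9.59 -0.    5.57] 29.5
0.95 False [-7.88  0.17  4.64] 30.05
1.05 False [-4.66  0.12  3.2 ] 30.6
1.15 False [-1.99 -0.46  1.17] 31.15
1.25 False [-0.54 -0.33  0.25] 31.7
1.35 False [-0.39 -0.18  0.27] 32.25
1.45 False [-0.02  0.22 -0.18] 32.8
1.55 False [-0.17  0.58 -0.28] 33.35
1.62 False [-0.59 -0.17  0.21] 33.8
```

```bash
python3 -c "
from lid import *
lid('t6')
f=robot.grab_frame('scene');cv2.imwrite('pics/s6.png',cv2.resize(f['image'][90:290,260:520,::-1],(780,600)))"
```

```text
lid angle [1.515 1.569 1.62 ] 302
```

View pics/s6.png

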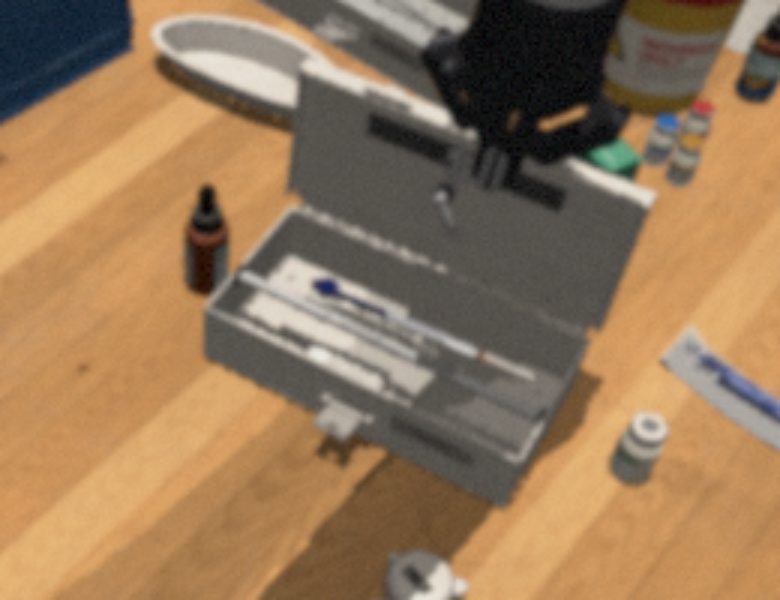

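The lid stands fully open, its edge running from (300, 65) to (650, 200), and the dropper, vial and counter are all upright. Next I back off, check and hand in.

```bash
python3 - <<'E'
from lid import *
s=robot.sense()['tcp_pos']
robot.move_straight(s+Rb@[-.06,0,.01],vel=.08)
robot.move_straight(s+Rb@[-.08,0,.1],vel=.15)
robot.sleep(.3);print(robot.sense()['t']);lid()
f=robot.grab_frame('scene');X,ok=cloud(f);B=((X-O)@Rb)-H
m=ok&(abs(B[...,1])<.1)&(B[...,2]>.04)&(B[...,2]<.12)&(abs(B[...,0])<.06)
q=B[m];print('scene lid plane angle',np.pi/2+np.polyfit(q[:,2],q[:,0],1)[0],np.median(q[:,0]),m.sum())
for n,o in (('vial',(.6469,-.2383)),('dropper',(.5855,.0899)),('counter',(.4812,-.1852))):
    k=ok&(np.hypot(X[...,0]-o[0],X[...,1]-o[1])<.04)&(X[...,2]>.015)&(((X-O)@Rb)[...,1]**2>(.123**2 if n!='counter' else 0));print(n,X[k].mean(0).round(3),o)
robot.close_job()
E
```

```text
35.875
lid angle [1.512 1.565 1.618] 594
scene lid plane angle 1.520688756400831 0.008953779978561519 2746
vial [ 0.647 -0.238  0.038] (0.6469, -0.2383)
dropper [0.584 0.081 0.055] (0.5855, 0.0899)
counter [ 0.481 -0.185  0.019] (0.4812, -0.1852)
the job is handed in; nothing more can be done
```

The job is handed in at about 36 s of the 50 s limit: the catch was pushed left, the lid lifted free, and it now stands open by itself at about 1.55 rad, with the vial and counter where they were and the dropper standing upright, its position only roughly checked (9 mm apart in two different camera views).

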